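Fit the battery pack into a donated radio

ROBOT

A 7-joint arm with a two-finger parallel gripper is mounted at the origin on the work surface. World frame = base frame: x ahead of the robot, y to its left, z up, the work surface at z = 0. Lengths are in m, angles in rad, forces in N, time in s.
With the tool pointing down it reaches from about 0.425 to 1.025 m from the base axis. Payload 9.4 kg.
Tool frame: the origin (TCP) lies midway between the tips of the shut fingers; the grasp point (between the pads) lies behind it (r.pinch_z is the z of the grasp point in the tool frame, in m); z points along the fingers, y is the line along which they close (so a half turn about z gives the same grasp; the last joint's range is limited). The gripper opens to 85 mm and grips with 20 to 120 N. Pads are 22 mm wide; open, the fingers measure 114 mm over their backs; the gripper's body (76 mm by 85 mm) begins 54 mm behind the grasp point. The pads swing forward as they close: fully open they stand 13 mm farther back than shut.
Start: joints at [1.2, 0.599, -0.003, 1.599, 0.002, 0.943, -0.08], TCP at [0.21, -0.694, 0.231] pointing down, gripper open.
Joint ranges: [-2.57, 2.57], [-0.35, 1.97], [-1.29, 1.29], [0.11, 2.56], [-1.05, 4.19], [0.11, 1.86], [-2.63, 2.63]. Speed limits (rad/s): [2.22, 2.22, 3.01, 3.01, 3.14, 3.14, 3.14].

INTERFACE

Orientations are given as [roll, pitch, yaw] about the fixed x, y, z axes, in that order (R = Rz(yaw) Ry(pitch) Rx(roll)).
In Python, from bench import r, viewer, spotter gives the robot as it stands. The module is installed in compiled form; this text tells all that it offers.
- The arm moves only by the tool play_rows, never from a script. Its argument "motion" is a list that holds one entry, the list of rows, each a list of 7 numbers: the shift along the tool's x, y, z in mm, then the turn, a rotation vector about the tool's x, y, z in degrees, then the finger opening in mm, from 0 to 85.4. In form: [[[dx, dy, dz, wx, wy, wz, grip], ...]]. A call has exactly 5 rows; each row shifts and turns the commanded pose from where the row before left it, along the tool's axes as they then stand; what a row does not reach is not made up. A row lasts 1/8 s, in which the tool goes at most 62.5 mm and 10.7 degrees, less where a joint would pass 70% of its speed; a pose out of reach is approached as far as the arm can. A call is refused whole if a number of a shift passes 62.5 or a number of a turn 10.7, either way. A call with a gripper value outside its range is refused whole. The fingers move at their own pace and stop on an object; "force" is the grip in N (left out, the last holds). Time passes only in rows, so rows that do not move let the fingers close, or fill a call up. It gives the time, the measured TCP pose, the force, the opening and the grip force at its end, in the units of the state.
- r.read_state(): the state, without advancing time (a new reading comes with each control period).
- viewer.capture(name): name is "scene" or "top"; returns the picture (420x560x3 uint8, red, green, blue); there is no depth.
- viewer.get_calibration(name): a dict with "camera_matrix" (3x3 intrinsics, pixels), "origin" and "attitude" of the camera in the world. Camera axes: x right, y down, z forward; pixel columns grow to the right and rows downward; lengths in m; the calibration is good to about 2 mm. A picture is of the moment at which its call begins. get_calibration takes no time and is no camera call.
- r.hand_in(): hands the job in; it is judged then, once.
Trained networks look in the newest picture that a camera, given by its name, has taken for a name from the list of things; names that differ only in an ending like _2 or _b are one class to them, and where a whole thing is asked for, a point or a joint stands for the part that bears it (a point fixed in the world has none). Each returns a list of dicts, best first, with "score" (0 to 1); they miss things now and then, are a little off and sometimes report something else, mostly with a low value. They report only what shows in the picture. A call takes as long as a camera call. They do not tell look-alikes from the thing itself.
- spotter.boxes_of(name, camera): "box" ([left, top, right, bottom] in pixels, round what is visible of it).
- spotter.landmark_of(name, camera): "position" ([row, column] in pixels: a listed point, or the origin of a listed thing).
The state is a dict: "t": time; "joint_pos": joint angles; "dq": joint speeds; "tau": joint torques, N m; "eef_pos": TCP position; "ee_rot": TCP orientation; "wrist_force": force on the tool from outside, world axes, zero at the start; "moment": the same for the moment, N m; "gripper_width": opening from 0.0 (shut) to 1.0 (fully open); "gripper_force": force on a finger pad.
Only numpy, scipy, OpenCV 4.12 (cv2) and the standard library are available. Lean on these libraries where they do the work, as an engineer would, in place of code of your own. Each camera call takes 0.05 s, during which the arm holds its last target. There are 200 camera calls.

TASK

On the testing table of the donation centre, fit the battery pack that has a tongue into the bay in the back of the portable radio: hook its tongue under the lip at one end of the bay and swing its other end down until the pack lies flat and fully home. Then slide the radio's catch all the way over the pack to lock it, and let go. Leave the other pack and the mug, bottle and jar where they are.

Things in the scene. Friction and masses are not known exactly. Their poses are not given: they have to be found in the camera images.
- pack_mid (a point): Middle of the loose black battery pack to be fitted (0.2 to 0.45 kg), flat in the tray, tongue roughly away from the robot. x along its 116 mm length, z out of its top, underside 16 mm below this point. Grip block 80 x 44 x 32 mm (x -38 to +42 mm) with upright sides 44 mm apart; at its foot a tongue at -x (to -58 mm) and at +x a ledge (x +42 to +58 mm, 44 mm wide, 12 mm high).
- pack_tip (a point): Middle of the end face of the pack's tongue: 58 mm from pack_mid along the pack's -x, 3 mm above the underside. The tongue is 20 mm long, 30 mm wide and 6 mm thick, its lower face level with the pack's underside. Axes as the pack's.
- radio: Grey portable radio, fixed, lying face down on the table, 205 x 180 mm, carrying handle on its +x end. Origin on the table under the middle of its battery bay; x along the bay from lip (far side) to catch (robot's side), z up. Back face round the bay 47 mm above the table. At +x the bay is closed by the radio's raised end: x from 59.5 to 110 mm, full width, top 72 mm above the table.
- bay (a point): Middle of the bay's floor, 30 mm above the radio's origin, axes as the radio's. The bay is 119 mm long (x -59.5 to +59.5 mm), 48 mm wide near its ends; for x -36 to +36 mm it is 156 mm wide down to the floor, for the fingers. Fitted, the pack lies flat on this floor, axes along the radio's, pack_mid 16 mm above this point, with 1.5 mm play each way in x and 2 mm in y.
- lip (a point): Middle of the lip's lower edge, at x = -48.5 mm of the radio, 11 mm above the bay's floor; axes as the radio's. The lip is 6 mm thick and overhangs the floor by 11 mm, back to the bay's end wall. The pack cannot go in flat: it needs about 22 degrees or more of tilt, tongue end low, and is then pushed under the lip while it is swung down.
- catch (a joint): Travel of the sliding catch (m): 0 fully drawn back (open), 0.014 pushed fully towards -x of the radio (locked). Starts at 0 to 0.003. It stays where it is left; about 2 N moves it. Locked, its steel tongue lies 2.5 mm above the fitted pack's ledge; a pack that is not down blocks it.
- catch_tab (a point): Middle of the catch's black thumb tab, 10 mm (radio's x) x 26 mm (y) x 17 mm high, on top of the radio's raised end: its foot 1 mm and its top 18 mm above that top. With the catch open it is 88 mm from the radio's origin along the radio's +x. Moves with the catch; axes as the radio's.
- tray: Fixed flat wooden tray, 200 x 260 mm, rim 8 mm high, floor 4 mm thick. Origin under its centre. Holds both packs.
- spare_mid (a point): Middle of the other battery pack, a plain loose black block 70 x 50 x 32 mm without tongue, in the same tray. Not to be used.
- mug: Red mug, 80 mm across, 90 mm high, with handle, loose. Origin at the centre of its underside.
- bottle: Clear glass bottle, 68 mm across, 190 mm high, loose. Origin at the centre of its underside.
- jar: Amber glass jar, 72 mm across, 90 mm high, loose. Origin at the centre of its underside.
Mind the look-alikes: they are no part of the job. What is shaped like the part that bears pack_mid but pink is not meant.

How it is judged:
On the way, in this order (a step that is already met when the one before it is completed fails the run):
1. the tilted pack's tongue is under the lip of the bay, at least 2 mm in (x of pack_tip in the frame of radio between -0.065 and -0.0505 m and y of pack_tip in the frame of radio between -0.02 and 0.02 m and z of pack_tip in the frame of radio between 0.028 and 0.042 m and angle between the z axis of pack_mid and the z axis of radio, either way round above 0.12 rad), for 0.05 s.
2. the pack lies flat and fully home in the bay, with the catch still open (x of pack_mid in the frame of radio between -0.004 and 0.004 m and y of pack_mid in the frame of radio between -0.004 and 0.004 m and z of pack_mid in the frame of radio between 0.0425 and 0.049 m and angle between the z axis of pack_mid and the z axis of radio, either way round below 0.05 rad and angle between the x axis of pack_mid and the x axis of radio, either way round below 0.07 rad and value of joint catch below 0.007 m), for 0.2 s.
At the end, for the whole second after the job is handed in: The pack lies at rest in the bay with its tongue under the lip, within 4 mm of the bay's middle, within 3.5 mm of its fitted height and 3 degrees of flat; the catch is pushed at least 11.5 mm of its 14 mm over the pack's ledge (x of pack_mid in the frame of radio between -0.004 and 0.004 m and y of pack_mid in the frame of radio between -0.004 and 0.004 m and z of pack_mid in the frame of radio between 0.0425 and 0.049 m and angle between the z axis of pack_mid and the z axis of radio, either way round below 0.05 rad and angle between the x axis of pack_mid and the x axis of radio, either way round below 0.07 rad and value of joint catch above 0.0115 m and linear speed of pack below 0.01 m/s); the robot touches nothing.
It fails at once if the other pack is moved more than 20 mm (distance of spare_mid from where it was at the start of the episode above 0.02 m).
It fails at once if the mug is moved more than 25 mm (distance of mug from where it was at the start of the episode above 0.025 m).
It fails at once if the bottle is moved more than 25 mm (distance of bottle from where it was at the start of the episode above 0.025 m).
It fails at once if the jar is moved more than 25 mm (distance of jar from where it was at the start of the episode above 0.025 m).
It also fails if it takes over 48 s, if anything falls off the work surface, if the arm or the gripper's body presses on something with over 40 N, if the wrist force passes 120 N, or if a joint passes its speed limit or range.

## Working session

There is one attempt and no reset: what is moved stays moved. The work goes in short steps, Python scripts to look and compute and a tool call to move; the robot and the scene stay as the last step left them, time stands still between calls to the robot, and variables do not carry over. Pictures are saved under pics/ and viewed, at most 10 in all, crops included, and the job is handed in when it is done.

Besides the shell and the picture viewer there is one more tool, called after ">>>" as a command line: name --argument value ..., lists and objects as JSON in quotes. play_rows: Moves the arm, as the interface text tells. Its arguments: {"type":"object","properties":{"motion":{"type":"array","items":{"type":"array","items":{"type":"array","items":{"type":"number"}}}},"force":{"type":"number"}},"required":["motion"]}

```bash
mkdir -p pics
cat > h.py <<'E'
import numpy as np, cv2
from scipy.spatial.transform import Rotation as R
from bench import r, viewer, spotter
def cal(n):
    c=viewer.get_calibration(n); A=np.array(c["attitude"],float)
    if A.shape!=(3,3): A=R.from_euler('xyz',A).as_matrix()
    return np.array(c["camera_matrix"]),np.array(c["origin"]),A
def ray(n,row,col):
    K,o,A=cal(n); return o,A@np.linalg.solve(K,[col,row,1.])
def at_z(n,row,col,z):
    o,d=ray(n,row,col); return o+d*(z-o[2])/d[2]
def proj(n,p):
    K,o,A=cal(n); q=K@(A.T@(np.array(p)-o)); return q[1]/q[2],q[0]/q[2]
E
python3 - <<'E'
from h import *
s=r.read_state(); print(s, r.pinch_z)
for n in ("scene","top"):
    print(n,viewer.get_calibration(n))
    cv2.imwrite(f"pics/{n}0.png",cv2.cvtColor(viewer.capture(n),cv2.COLOR_RGB2BGR))
for k,z in dict(pack_mid=.02,pack_tip=.007,radio=0,bay=.03,lip=.041,catch_tab=.08,spare_mid=.02,tray=0,mug=0,bottle=0,jar=0).items():
  for n in ("scene","top"):
    for d in spotter.landmark_of(k,n)[:3]:
        p=d["position"]; print(k,n,round(d["score"],2),np.round(p,1),at_z(n,*p,z).round(4))
E
```

```text
{'t': 0.0, 'joint_pos': array([ 1.20032958,  0.60010624, -0.00252982,  1.60011703,  0.00183876,
        0.94288922, -0.07977674]), 'dq': array([-0.00095509, -0.00081427, -0.00095648, -0.0010832 , -0.00129681,
        0.00091049,  0.00061492]), 'tau': array([-2.09753503e-03, -7.76464319e+01,  1.56387683e+00, -2.58010983e+01,
        1.21260766e-02,  8.81920976e-03,  1.71160206e-06]), 'eef_pos': array([ 0.20976496, -0.69351169,  0.23043539]), 'ee_rot': array([-3.14008449e+00,  1.78485728e-04,  2.93860343e-01]), 'wrist_force': array([-0.78357277, -0.16580794, -0.37782013]), 'moment': array([ 0.06991018, -0.01713429,  0.00443107]), 'gripper_force': 0.0, 'gripper_width': 1.0008903541327434} -0.0187
scene {'camera_matrix': array([[465.76323081,   0.        , 284.47139692],
       [  0.        , 465.76323081, 206.23362619],
       [  0.        ,   0.        ,   1.        ]]), 'origin': array([1.35797606, 0.35445677, 0.85933909]), 'attitude': array([-2.28621477, -0.02003933,  1.98819427])}
top {'camera_matrix': array([[474.67268617,   0.        , 273.40639779],
       [  0.        , 474.6726
[... 1404 characters left out ...]
p 0.4 [238.8 344.8] [ 0.4547 -0.1882  0.08  ]
spare_mid scene 0.63 [200.4 219.1] [ 0.5229 -0.196   0.02  ]
spare_mid scene 0.56 [223.4 332.1] [0.4776 0.1202 0.02  ]
spare_mid scene 0.18 [271.4 442.1] [0.5243 0.415  0.02  ]
spare_mid top 0.65 [223.9 238.7] [0.4864 0.1144 0.02  ]
tray scene 0.64 [238.3 345.2] [ 0.496   0.1649 -0.    ]
tray top 0.78 [220.6 223. ] [0.4965 0.1634 0.    ]
mug scene 0.75 [299.  247.9] [0.7778 0.0246 0.    ]
mug top 0.57 [131.7 279.4] [0.7863 0.0144 0.    ]
bottle scene 0.92 [271.1 444.3] [0.5012 0.4213 0.    ]
bottle top 0.83 [213.9 135.5] [0.4989 0.4251 0.    ]
jar scene 0.8 [179. 152.] [ 0.5023 -0.4393  0.    ]
jar top 0.69 [232.3 426.5] [ 0.5024 -0.4402  0.    ]
```

View pics/scene0.png

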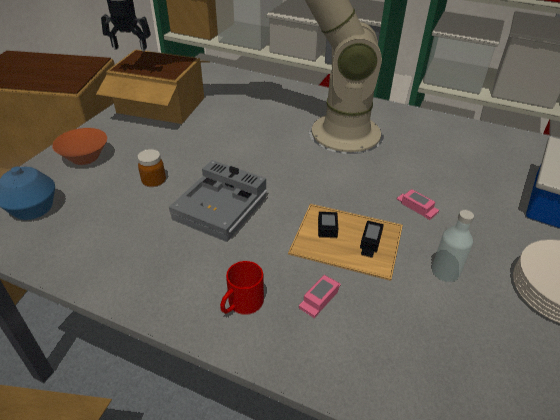

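Run:
```python
import cv2
a=cv2.imread("pics/top0.png")
cv2.imwrite("pics/top0c.png",cv2.resize(a[120:320,140:400],None,fx=3,fy=3,interpolation=cv2.INTER_CUBIC))
```

```text
(no output)
```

View pics/top0c.png

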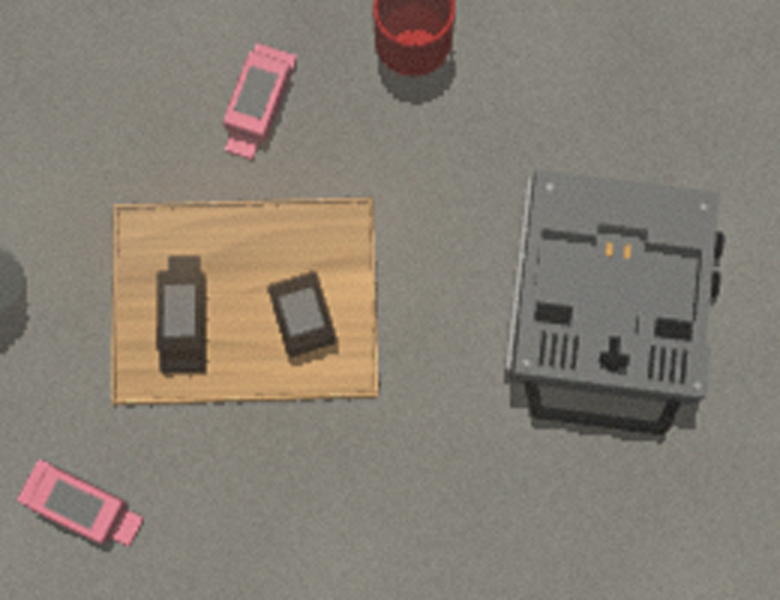

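The packs are at top-view pixels (row, col) (222,200), black with a tongue, and (224,239), black without one, which is the spare. The look-alikes at about (150,225) and (287,167) are pink. The meant one is (222,200): it is black, has its tongue on the far side and a ledge on the near side, and the enlarged crop confirms this. Next I fit the radio and pack poses by their edges.

```bash
cat > fit.py <<'E'
from h import *
from scipy.optimize import minimize
from scipy.ndimage import map_coordinates
def rect(x0,x1,y0,y1,z): 
    c=[(x0,y0,z),(x1,y0,z),(x1,y1,z),(x0,y1,z)]; return [(c[i],c[(i+1)%4]) for i in range(4)]
def seg(*p): return [(p[i],p[i+1]) for i in range(len(p)-1)]
h=47
RADIO=seg((59.5,-90,h),(-95,-90,h),(-95,90,h),(59.5,90,h))+rect(59.5,110,-90,90,72)+seg((36,-78,h),(-36,-78,h),(-36,-24,h),(-48.5,-24,h),(-48.5,24,h),(-36,24,h),(-36,78,h),(36,78,h))
PACK=rect(-38,42,-22,22,16)+seg((42,-22,-4),(58,-22,-4),(58,22,-4),(42,22,-4))+seg((-38,-15,-10),(-58,-15,-10),(-58,15,-10),(-38,15,-10))
def pts(M): return np.concatenate([np.linspace(a,b,max(3,int(np.hypot(*(np.subtract(a,b)[:2]))/1.5))) for a,b in M])/1000
def world(M,q,z): 
    p=pts(M) if isinstance(M,list) else M; c,s=np.cos(q[2]),np.sin(q[2])
    return np.c_[q[0]+c*p[:,0]-s*p[:,1],q[1]+s*p[:,0]+c*p[:,1],z+p[:,2]]
def px(n,P):
    K,o,A=cal(n); q=(P-o)@A@K.T; return q[:,1]/q[:,2],q[:,0]/q[:,2]
def grad(img,s):
    g=cv2.GaussianBlur(img.astype(np.float32),(0,0),s)
    m=sum(cv2.Sobel(g,cv2.CV_32F,a,1-a)**2 for a in (0,1)).max(2)**.5
    return np.minimum(m,np.percentile(m,99))
def fit(M,q0,z,imgs):
    q=np.array(q0,float); P=pts(M)
    for s in (2,1,.7):
        G={n:grad(i,s) for n,i in imgs.items()}
        f=lambda u:-sum(map_coordinates(G[n],px(n,world(P,q0+u*[.01,.01,.05],z)),order=1).mean() for n in G)
        u=(q-q0)/[.01,.01,.05]
        q=q0+minimize(f,u,method="Nelder-Mead",options=dict(initial_simplex=[u,u+[.5,0,0],u+[0,.5,0],u+[0,0,.8]])).x*[.01,.01,.05]
    return q
def overlay(img,n,Ms):
    a=cv2.cvtColor(img,cv2.COLOR_RGB2BGR); k=5; a=cv2.resize(a,None,fx=k,fy=k,interpolation=cv2.INTER_CUBIC)
    for M,q,z,c in Ms:
        for rr,cc in zip(*px(n,world(M,q,z))): cv2.circle(a,(int(cc*k+k/2),int(rr*k+k/2)),1,c,-1)
    return a
E
python3 - <<'E'
from fit import *
I={n:viewer.capture(n) for n in("scene","top")}
for nm,M,q0,z in(("radio",RADIO,[.539,-.189,3.10],0),("pack",PACK,[.476,.226,3.10],.02)):
    for k in (["scene"],["top"],["scene","top"]):
        q=fit(M,np.array(q0),z,{n:I[n] for n in k}); print(nm,k,q.round(4))
    if nm=="radio":qr=q
    else:qp=q
Ms=[(RADIO,qr,0,(0,255,0)),(PACK,qp,.02,(0,255,255))]
t=overlay(I["top"],"top",Ms); s=overlay(I["scene"],"scene",Ms)
c=np.hstack([cv2.resize(t[860:1310,1510:1910],(400,450)),s[775:1225,840:1240]])
b=np.hstack([t[1000:1150,900:1300],s[1100:1250,1700:2100]])
cv2.imwrite("pics/fit.png",np.vstack([c,b]))
E
```

```text
radio ['scene'] [ 0.5394 -0.1916  3.0772]
radio ['top'] [ 0.5396 -0.19    3.0709]
radio ['scene', 'top'] [ 0.5395 -0.191   3.0749]
pack ['scene'] [0.4815 0.228  3.2481]
pack ['top'] [0.4796 0.226  3.2418]
pack ['scene', 'top'] [0.4807 0.2268 3.2378]
```

View pics/fit.png

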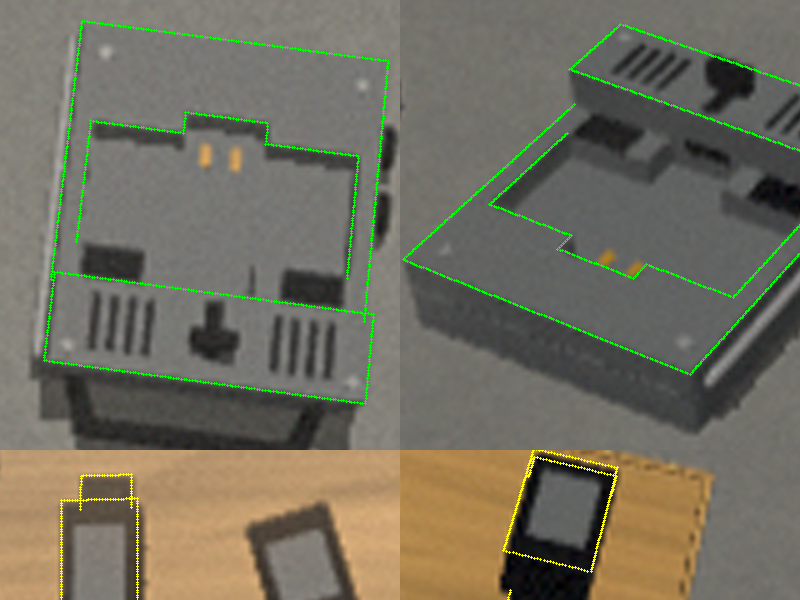

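The overlay fits both. The radio outline sits around image (344,214) in the top view, and the pack at (200,222) with its tongue on the far side. I'll plan the approach next.

```bash
cat > plan.py <<'E'
import sys
from h import *
from scipy.spatial.transform import Slerp
def plan(wps,start=None,grip=None):
    """wps: list of (pos, rot(Rotation), nrows). Prints tool-frame rows."""
    s=r.read_state()
    p,Q=(np.array(s["eef_pos"]),R.from_euler('xyz',s["ee_rot"])) if start is None else start
    rows=[]
    for tp,tq,n in wps:
        p0,Q0=p,Q; sl=Slerp([0,1],R.concatenate([Q0,tq]))
        for i in range(1,n+1):
            t=p0+(np.array(tp)-p0)*i/n; q=sl(i/n)
            d=np.round(Q.inv().apply(t-p)*1000,1); w=np.round((Q.inv()*q).as_rotvec(degrees=True),1)
            rows.append([*d.tolist(),*w.tolist()]); p=p+Q.apply(d/1000); Q=Q*R.from_rotvec(w,degrees=True)
    for i in range(0,len(rows),5): print(str([[x+([grip] if grip is not None else []) for x in rows[i:i+5]]]))
    return p,Q
def down(yaw): return R.from_euler('xyz',[np.pi,0,yaw])
E
python3 - <<'E'
from plan import *
plan([([.45,-.30,.25],down(.2),9),([.4807,.2268,.14],down(.098),11),([.4807,.2268,.006],down(.098),5)],grip=70)
E
```

```text
[[[38.2, -34.2, -2.1, -0.0, 0.0, 0.6, 70], [37.9, -34.5, -2.1, 0.0, 0.0, 0.6, 70], [37.4, -35.0, -2.0, 0.0, 0.0, 0.6, 70], [37.2, -35.4, -2.1, 0.0, 0.0, 0.6, 70], [36.7, -35.7, -2.1, 0.0, 0.0, 0.6, 70]]]
[[[36.4, -36.1, -2.1, 0.0, 0.0, 0.6, 70], [36.0, -36.5, -2.1, 0.0, 0.0, 0.6, 70], [35.6, -36.9, -2.1, 0.0, 0.0, 0.6, 70], [35.2, -37.2, -2.0, 0.0, 0.0, 0.6, 70], [12.2, -46.4, 10.0, 0.0, 0.0, 0.5, 70]]]
[[[11.8, -46.5, 10.0, 0.0, 0.0, 0.6, 70], [11.4, -46.6, 10.0, 0.0, 0.0, 0.5, 70], [10.9, -46.7, 10.0, 0.0, 0.0, 0.5, 70], [10.5, -46.8, 10.0, 0.0, 0.0, 0.5, 70], [10.1, -46.9, 10.0, 0.0, 0.0, 0.6, 70]]]
[[[9.7, -47.0, 10.0, 0.0, 0.0, 0.5, 70], [9.2, -47.1, 10.0, 0.0, 0.0, 0.5, 70], [8.8, -47.2, 10.0, 0.0, 0.0, 0.6, 70], [8.3, -47.2, 10.0, 0.0, 0.0, 0.5, 70], [7.9, -47.4, 9.9, 0.0, 0.0, 0.5, 70]]]
[[[-0.0, 0.0, 26.8, 0.0, 0.0, 0.0, 70], [-0.0, 0.0, 26.8, 0.0, 0.0, 0.0, 70], [-0.0, 0.0, 26.8, 0.0, 0.0, 0.0, 70], [-0.0, 0.0, 26.8, 0.0, 0.0, 0.0, 70], [-0.0, 0.0, 26.8, 0.0, 0.0, 0.0, 70]]]
```

>>> play_rows --motion '[[[38,-34,-2,0,0,0.6,70],[38,-34.5,-2,0,0,0.6,70],[37.5,-35,-2,0,0,0.6,70],[37,-35.5,-2,0,0,0.6,70],[36.5,-35.5,-2,0,0,0.6,70]]]' --force 40

```text
t: 1.92
eef_pos: [0.3439, -0.4741, 0.2415]
ee_rot: [3.141, -0.0, 0.241]
wrist_force: [0.9, -0.1, 0.5]
gripper_width: 0.821
gripper_force: 0.0
```

>>> play_rows --motion '[[[36.5,-36,-2,0,0,0.6,70],[36,-36.5,-2,0,0,0.6,70],[35.5,-37,-2,0,0,0.6,70],[35,-37,-2,0,0,0.6,70],[12,-46.5,10,0,0,0.5,70]]]'

```text
t: 2.55
eef_pos: [0.4546, -0.2512, 0.2399]
ee_rot: [3.14, -0.003, 0.192]
wrist_force: [-0.5, 1.3, -0.8]
gripper_width: 0.816
gripper_force: 0.0
```

>>> play_rows --motion '[[[12,-46.5,10,0,0,0.6,70],[11.5,-46.5,10,0,0,0.5,70],[11,-46.5,10,0,0,0.5,70],[10.5,-47,10,0,0,0.5,70],[10,-47,10,0,0,0.6,70]]]'

```text
t: 3.18
eef_pos: [0.4666, -0.0117, 0.1893]
ee_rot: [3.142, -0.001, 0.143]
wrist_force: [0.9, -0.5, 0.5]
gripper_width: 0.823
gripper_force: 0.0
```

>>> play_rows --motion '[[[9.5,-47,10,0,0,0.5,70],[9,-47,10,0,0,0.5,70],[9,-47,10,0,0,0.6,70],[8.5,-47,10,0,0,0.5,70],[8,-47.5,10,0,0,0.5,70]]]'

```text
t: 3.8
eef_pos: [0.4808, 0.2276, 0.1391]
ee_rot: [-3.141, -0.001, 0.098]
wrist_force: [-0.8, 0.7, 0.4]
gripper_width: 0.819
gripper_force: 0.0
```

Run:
```python
from plan import *
print(r.read_state())
plan([([.4807,.2268,.006],down(.098),5)],grip=70)
```

```text
{'t': 3.8, 'joint_pos': array([-0.53186542,  0.50168309, -0.02412583,  2.12442842,  0.02386166,
        0.51515009, -2.04659483]), 'dq': array([-0.6789963 ,  0.28373466,  0.07891752, -0.31283243, -0.05500307,
        0.02136036, -0.62658278]), 'tau': array([ 3.98281261e+00, -6.28329134e+01, -5.12442389e-02, -1.36305660e+01,
        4.41177632e-02,  6.52460544e-02,  9.91269127e-01]), 'eef_pos': array([0.4807546 , 0.22764357, 0.13909734]), 'ee_rot': array([-3.14147764e+00, -5.84742845e-04,  9.79798394e-02]), 'wrist_force': array([-0.79784257,  0.72434192,  0.42801685]), 'moment': array([-0.02653695,  0.00082421, -0.05878808]), 'gripper_force': 0.0, 'gripper_width': 0.8187275970431886}
[[[-0.0, 0.2, 26.6, -0.0, -0.0, -0.0, 70], [-0.1, 0.1, 26.6, -0.0, -0.0, -0.0, 70], [-0.0, 0.2, 26.7, -0.0, -0.0, -0.0, 70], [-0.1, 0.2, 26.6, -0.0, -0.0, -0.0, 70], [-0.0, 0.1, 26.6, -0.0, -0.0, -0.0, 70]]]
```

>>> play_rows --motion '[[[0,0,30,0,0,0,70],[0,0,30,0,0,0,70],[0,0,30,0,0,0,70],[0,0,23,0,0,0,70],[0,0,20,0,0,0,70]]]'

```text
t: 4.42
eef_pos: [0.4807, 0.2261, 0.0054]
ee_rot: [-3.142, -0.0, 0.098]
wrist_force: [0.3, -0.7, -1.1]
gripper_width: 0.82
gripper_force: 0.0
```

>>> play_rows --motion '[[[0,0,0,0,0,0,38],[0,0,0,0,0,0,38],[0,0,0,0,0,0,38],[0,0,0,0,0,0,38],[0,0,0,0,0,0,38]]]' --force 60

```text
t: 5.05
eef_pos: [0.4807, 0.226, 0.0066]
ee_rot: [-3.141, -0.0, 0.098]
wrist_force: [0.3, 0.6, -2.5]
gripper_width: 0.5
gripper_force: 61.8
```

```bash
cat >> plan.py <<'E'
RAD=np.array([.5395,-.191,3.0749]); DX=0.; DZ=-13.4
def tip_pose(tx,tz,th,ty=0,dx=None):
    """TCP pose with bottom edge of tongue tip at radio (tx,ty,tz) mm, tilt th deg"""
    c,s=np.cos(RAD[2]),np.sin(RAD[2])
    Q=down(RAD[2]-np.pi)*R.from_rotvec([0,-th,0],degrees=True)
    tip=np.array([RAD[0]+(c*tx-s*ty)/1e3,RAD[1]+(s*tx+c*ty)/1e3,tz/1e3])
    return tip-Q.apply(np.array([58+(DX if dx is None else dx),0,DZ+16])/1e3),Q
E
python3 - <<'E'
from plan import *
a=tip_pose(-42,110,27)
print(a[0])
plan([([.4807,.226,.15],down(.098),5),(*a,10)],grip=38)
E
```

```text
[ 0.53102089 -0.19043367  0.13864807]
[[[0.0, -0.0, -28.7, -0.0, -0.0, 0.0, 38], [0.0, -0.0, -28.7, -0.0, -0.0, 0.0, 38], [0.1, -0.0, -28.6, -0.0, -0.0, 0.0, 38], [-0.0, -0.0, -28.7, -0.0, -0.0, 0.0, 38], [-0.0, -0.0, -28.7, -0.0, -0.0, 0.0, 38]]]
[[[0.9, 41.9, 1.1, 0.2, -2.7, 0.9, 38], [1.7, 42.0, 0.9, 0.2, -2.7, 1.0, 38], [2.3, 41.8, 0.7, 0.3, -2.7, 0.9, 38], [3.1, 41.9, 0.4, 0.2, -2.7, 0.9, 38], [3.8, 41.8, -0.0, 0.2, -2.7, 0.9, 38]]]
[[[4.4, 41.7, -0.3, 0.2, -2.7, 1.0, 38], [5.1, 41.6, -0.7, 0.2, -2.7, 0.9, 38], [5.7, 41.6, -1.1, 0.3, -2.7, 0.9, 38], [6.3, 41.5, -1.6, 0.2, -2.7, 0.9, 38], [6.8, 41.3, -2.0, 0.2, -2.7, 1.0, 38]]]
```

>>> play_rows --motion '[[[0,0,-15,0,0,0,38],[0,0,-29,0,0,0,38],[0,0,-33,0,0,0,38],[0,0,-33,0,0,0,38],[0,0,-33,0,0,0,38]]]'

```text
t: 5.68
eef_pos: [0.4803, 0.2257, 0.1514]
ee_rot: [-3.141, -0.0, 0.098]
wrist_force: [0.8, 0.1, -2.8]
gripper_width: 0.506
gripper_force: 61.8
```

>>> play_rows --motion '[[[1,42,1,0.2,-2.7,0.9,38],[1.5,42,1,0.2,-2.7,1,38],[2.5,42,0.5,0.3,-2.7,0.9,38],[3,42,0.5,0.2,-2.7,0.9,38],[4,42,0,0.2,-2.7,0.9,38]]]'

```text
t: 6.3
eef_pos: [0.5059, 0.0157, 0.1448]
ee_rot: [-3.131, 0.237, 0.018]
wrist_force: [1.0, 0.1, -2.6]
gripper_width: 0.503
gripper_force: 62.0
```

>>> play_rows --motion '[[[4.5,41.5,-0.5,0.2,-2.7,1,38],[5,41.5,-0.5,0.2,-2.7,0.9,38],[5.5,41.5,-1,0.3,-2.7,0.9,38],[6.5,41.5,-1.5,0.2,-2.7,0.9,38],[7,41.5,-2,0.2,-2.7,1,38]]]'

```text
t: 6.92
eef_pos: [0.5313, -0.1922, 0.1389]
ee_rot: [3.141, 0.473, -0.068]
wrist_force: [1.0, -1.4, -2.9]
gripper_width: 0.505
gripper_force: 62.0
```

Run:
```python
from plan import *
from fit import *
s=r.read_state(); print(s["eef_pos"],s["ee_rot"],s["wrist_force"],s["gripper_width"],s["gripper_force"])
p=s["eef_pos"];Q=R.from_euler('xyz',s["ee_rot"])
print("target",tip_pose(-42,110,27)[0],tip_pose(-42,110,27)[1].as_euler('xyz'))
out=[]
for n in("scene","top"):
    im=viewer.capture(n); k=5
    for nm in("pack_mid","pack_tip"):
        q=np.array([0 if nm=="pack_mid" else 58,0,DZ+(0 if nm=="pack_mid" else 13)])/1e3
        print(n,nm,"pred",np.round(proj(n,p+Q.apply(q)),1),[(np.round(d["position"],1),round(d["score"],2)) for d in spotter.landmark_of(nm,n)[:3]])
    a=cv2.resize(cv2.cvtColor(im,cv2.COLOR_RGB2BGR),None,fx=k,fy=k,interpolation=cv2.INTER_CUBIC)
    P=pts(PACK)*1000; T=np.c_[-P[:,0],P[:,1],DZ-P[:,2]]/1e3   # pack->tool
    for rr,cc in zip(*px(n,p+Q.apply(T))): cv2.circle(a,(int(cc*k+2),int(rr*k+2)),1,(0,255,255),-1)
    rr,cc=proj(n,p); y=int(rr*k)-280;x=int(cc*k)-200
    out.append(a[y:y+560,x:x+400])
cv2.imwrite("pics/held.png",np.hstack(out))
```

```text
[ 0.53127259 -0.1921589   0.13890292] [ 3.14085724  0.47272672 -0.06786228] [ 1.01002185 -1.37018264 -2.9373727 ] 0.504681823519667 62.00366735458374
target [ 0.53102089 -0.19043367  0.13864807] [ 3.14159265  0.4712389  -0.06669265]
scene pack_mid pred [165.2 213.8] [(array([165.4, 214.9]), 0.88), (array([295.4, 324.6]), 0.77)]
scene pack_tip pred [186.5 204.8] [(array([282.7, 330.1]), 0.95), (array([187.2, 205. ]), 0.86), (array([209.5, 217. ]), 0.16)]
top pack_mid pred [204.6 351.6] [(array([287.3, 167.6]), 0.97), (array([154.5, 222.9]), 0.85)]
top pack_tip pred [191.4 351. ] [(array([295. , 189.4]), 0.67), (array([174.5, 219.3]), 0.64)]
```

View pics/held.png

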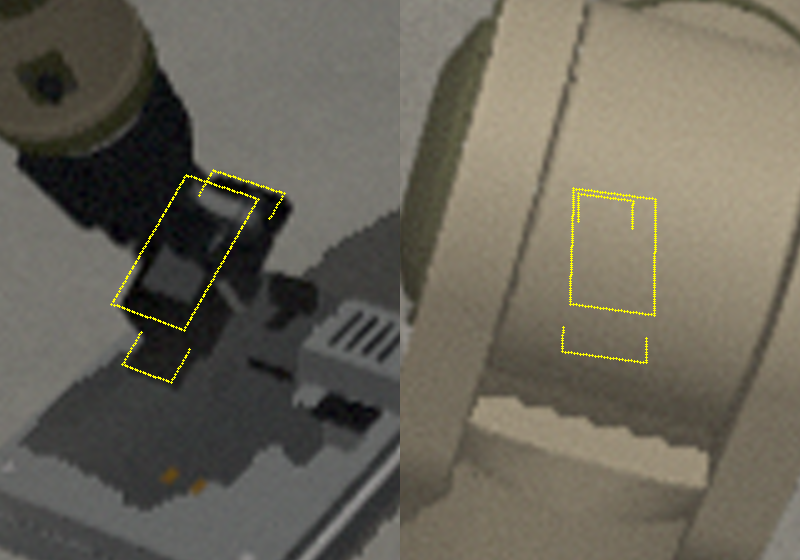

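The overlay shows the pack held as predicted: the tongue is at scene pixel (187,205), within 1 px. Next I descend over the bay.

Run:
```python
from plan import *
x=plan([(*tip_pose(-43,50,27),3),(*tip_pose(-43,34,27),2)],grip=38)
x=plan([(*tip_pose(-48,31.5,27),2),(*tip_pose(-54,31,25.5),3)],start=x,grip=38)
```

```text
[[[9.3, 0.2, 17.6, 0.0, 0.0, 0.0, 38], [9.4, 0.3, 17.6, 0.0, 0.0, 0.0, 38], [9.3, 0.2, 17.5, 0.0, 0.0, 0.0, 38], [3.6, 0.0, 7.1, 0.0, 0.0, 0.0, 38], [3.7, 0.0, 7.2, 0.0, 0.0, 0.0, 38]]]
[[[2.8, 0.0, -0.0, 0.0, 0.0, 0.0, 38], [2.8, 0.0, -0.1, 0.0, 0.0, 0.0, 38], [1.8, 0.0, -0.2, 0.0, 0.5, 0.0, 38], [1.9, 0.0, -0.3, 0.0, 0.5, 0.0, 38], [1.8, 0.0, -0.2, 0.0, 0.5, 0.0, 38]]]
```

>>> play_rows --motion '[[[9.3,0.2,17.6,0,0,0,38],[9.4,0.3,17.6,0,0,0,38],[9.3,0.2,17.5,0,0,0,38],[3.6,0,7,0,0,0,38],[3.7,0,7,0,0,0,38]]]'

```text
t: 7.85
eef_pos: [0.5321, -0.1917, 0.0615]
ee_rot: [3.141, 0.473, -0.067]
wrist_force: [-0.7, -0.1, -3.2]
gripper_width: 0.504
gripper_force: 62.0
```

Run:
```python
from plan import *
s=r.read_state(); t=tip_pose(-43,34,27); print(s["eef_pos"]-t[0],s["ee_rot"]-t[1].as_euler('xyz'),s["wrist_force"])
viewer.capture("scene"); print(spotter.landmark_of("pack_tip","scene")[:3],[d for d in spotter.landmark_of("lip","scene")[:2]])
p,Q=s["eef_pos"],R.from_euler('xyz',s["ee_rot"]); print(proj("scene",p+Q.apply([.058,0,-.0004])))
x=plan([(*tip_pose(-48,31.5,27),2),(*tip_pose(-54,31,25.5),3)],grip=38)
```

```text
[ 9.56827113e-05 -1.19441814e-03 -1.11253001e-03] [-0.00084603  0.00163541 -0.00057423] [-0.68648399 -0.08393968 -3.21225765]
[{'position': [210.5, 209.6], 'score': 0.67}, {'position': [198.7, 402.7], 'score': 0.6}, {'position': [283.5, 329.6], 'score': 0.56}] [{'position': [208.3, 205.1], 'score': 0.68}]
(np.float64(209.4400325964558), np.float64(207.44935440222352))
[[[2.6, -0.6, -0.2, 0.0, 0.0, -0.0, 38], [2.6, -0.6, -0.2, 0.0, 0.1, -0.0, 38], [1.8, 0.0, -0.2, 0.0, 0.5, -0.0, 38], [1.9, 0.0, -0.3, 0.0, 0.5, -0.0, 38], [1.8, 0.0, -0.2, 0.0, 0.5, -0.0, 38]]]
```

>>> play_rows --motion '[[[2.6,-0.5,-0.2,0,0,0,38],[2.6,-0.5,-0.2,0,0,0,38],[1.8,0,-0.2,0,0.5,0,38],[1.8,0,-0.3,0,0.5,0,38],[1.8,0,-0.2,0,0.5,0,38]]]'

```text
t: 8.62
eef_pos: [0.5423, -0.1914, 0.0586]
ee_rot: [3.141, 0.445, -0.067]
wrist_force: [0.1, -0.1, -2.8]
gripper_width: 0.503
gripper_force: 62.0
```

Run:
```python
from plan import *
s=r.read_state(); t=tip_pose(-54,31,25.5); print((s["eef_pos"]-t[0])*1e3,s["ee_rot"]-t[1].as_euler('xyz'),s["wrist_force"],s["moment"])
x=plan([(*tip_pose(-57,31,22),5)],grip=38)
x=plan([(*tip_pose(-57.5,31,12),5)],start=x,grip=38)
```

```text
[-0.0089591  -0.24300725  0.26762462] [-0.00093416  0.00038837 -0.0006564 ] [ 0.08348601 -0.11905838 -2.8048097 ] [-0.08977767 -0.64452     0.0319843 ]
[[[0.6, -0.0, 0.5, 0.0, 0.7, -0.0, 38], [0.5, -0.1, 0.5, 0.0, 0.7, -0.0, 38], [0.5, -0.0, 0.5, 0.0, 0.7, -0.0, 38], [0.6, -0.1, 0.5, 0.0, 0.7, -0.0, 38], [0.5, -0.0, 0.6, 0.0, 0.7, -0.0, 38]]]
[[[0.2, -0.0, 2.0, 0.0, 2.0, -0.0, 38], [0.1, -0.0, 2.0, 0.0, 2.0, -0.0, 38], [0.0, -0.0, 1.9, 0.0, 2.0, -0.0, 38], [0.0, -0.0, 2.0, 0.0, 2.0, -0.0, 38], [-0.1, -0.1, 2.0, 0.0, 2.0, -0.0, 38]]]
```

>>> play_rows --motion '[[[0.6,0,0.5,0,0.7,0,38],[0.5,-0.1,0.5,0,0.7,0,38],[0.5,0,0.5,0,0.7,0,38],[0.6,-0.1,0.5,0,0.7,0,38],[0.5,0,0.5,0,0.7,0,38]]]'

```text
t: 9.25
eef_pos: [0.5436, -0.1913, 0.0551]
ee_rot: [3.141, 0.384, -0.067]
wrist_force: [0.1, 0.2, -2.0]
gripper_width: 0.502
gripper_force: 62.0
```

Run:
```python
from plan import *
s=r.read_state(); t=tip_pose(-57,31,22); print((s["eef_pos"]-t[0])*1e3,s["ee_rot"]-t[1].as_euler('xyz'),s["wrist_force"],s["moment"])
viewer.capture("scene"); print(spotter.landmark_of("pack_mid","scene")[:2],spotter.landmark_of("pack_tip","scene")[:2])
p,Q=s["eef_pos"],R.from_euler('xyz',s["ee_rot"]); print(proj("scene",p+Q.apply([0,0,-.0134])))
```

```text
[-0.06942042  0.02826795 -0.03171494] [-0.00082509  0.00032515 -0.00053841] [ 0.05749961  0.1726518  -1.98252747] [-0.0569356  -0.59127511  0.02183308]
[{'position': [193.0, 215.6], 'score': 0.82}, {'position': [198.3, 416.9], 'score': 0.8}] [{'position': [215.7, 209.1], 'score': 0.81}, {'position': [197.2, 401.1], 'score': 0.6}]
(np.float64(192.9172253180963), np.float64(214.41622184929082))
```

>>> play_rows --motion '[[[0.2,0,2,0,2,0,38],[0.1,0,2,0,2,0,38],[0,0,2,0,2,0,38],[0,0,2,0,2,0,38],[0,0,2,0,2,0,38]]]'

```text
t: 10.02
eef_pos: [0.5409, -0.1911, 0.0455]
ee_rot: [3.141, 0.21, -0.067]
wrist_force: [0.1, -0.0, -2.7]
gripper_width: 0.503
gripper_force: 62.0
```

Run:
```python
from plan import *
s=r.read_state(); t=tip_pose(-57.5,31,12); print((s["eef_pos"]-t[0])*1e3,s["ee_rot"]-t[1].as_euler('xyz'),s["wrist_force"],s["moment"])
x=plan([(*tip_pose(-58,30.5,4),5)],grip=38)
x=plan([(*tip_pose(-58,30.2,0),5)],start=x,grip=38)
```

```text
[ 0.06660233  0.0312973  -0.0860231 ] [-7.83292751e-04  7.95902183e-05 -3.03993979e-04] [ 0.08648897 -0.03167955 -2.72555507] [-0.00863258 -0.31582937 -0.02852757]
[[[0.1, 0.0, 1.7, 0.0, 1.6, -0.0, 38], [0.1, 0.0, 1.7, 0.0, 1.6, -0.0, 38], [0.1, 0.0, 1.7, 0.0, 1.6, -0.0, 38], [-0.0, 0.0, 1.6, 0.0, 1.6, -0.0, 38], [-0.1, 0.0, 1.7, 0.0, 1.6, -0.0, 38]]]
[[[0.0, 0.0, 0.9, 0.0, 0.8, -0.0, 38], [-0.0, 0.0, 0.9, 0.0, 0.8, -0.0, 38], [-0.0, 0.0, 0.8, 0.0, 0.8, -0.0, 38], [-0.1, 0.0, 0.9, 0.0, 0.8, -0.0, 38], [0.0, 0.0, 0.9, 0.0, 0.8, -0.0, 38]]]
```

>>> play_rows --motion '[[[0.1,0,1.7,0,1.6,0,38],[0.1,0,1.7,0,1.6,0,38],[0.1,0,1.7,0,1.6,0,38],[0,0,1.6,0,1.6,0,38],[-0.1,0,1.7,0,1.6,0,38]]]' --force 40

```text
t: 10.65
eef_pos: [0.5397, -0.1913, 0.0373]
ee_rot: [3.141, 0.07, -0.067]
wrist_force: [0.2, -1.2, -2.5]
gripper_width: 0.505
gripper_force: 62.1
```

>>> play_rows --motion '[[[0,0,0.9,0,0.8,0,38],[0,0,0.9,0,0.8,0,38],[0,0,0.8,0,0.8,0,38],[-0.1,0,0.9,0,0.8,0,38],[0,0,0.9,0,0.8,0,38]]]'

```text
t: 11.28
eef_pos: [0.5396, -0.1912, 0.0328]
ee_rot: [3.141, -0.0, -0.067]
wrist_force: [0.8, -2.4, -1.5]
gripper_width: 0.503
gripper_force: 62.1
```

Run:
```python
from plan import *
s=r.read_state(); t=tip_pose(-58,30.2,0); print((s["eef_pos"]-t[0])*1e3,s["ee_rot"]-t[1].as_euler('xyz'),s["wrist_force"],s["moment"])
viewer.capture("scene"); print(spotter.landmark_of("pack_mid","scene")[:2])
c,q=np.cos(RAD[2]),0; print(proj("scene",[*RAD[:2],.046]))
```

```text
[ 0.05897687 -0.21178393  0.02167564] [-1.00457193e-03 -1.86304319e-05 -2.77499198e-04] [ 0.83364949 -2.39675144 -1.53319693] [-0.56717093 -0.00211073  0.24038761]
[{'position': [195.9, 219.0], 'score': 0.9}, {'position': [199.2, 416.1], 'score': 0.81}]
(np.float64(197.1842362358949), np.float64(216.94296941386054))
```

>>> play_rows --motion '[[[0,0,0.5,0,0,0,38],[0,0,0.5,0,0,0,38],[0,0,0,0,0,0,38],[0,0,0,0,0,0,38],[0,0,0,0,0,0,38]]]'

```text
t: 12.0
eef_pos: [0.5393, -0.1912, 0.0325]
ee_rot: [3.141, 0.001, -0.067]
wrist_force: [-2.2, -1.7, 7.6]
gripper_width: 0.504
gripper_force: 63.5
```

>>> play_rows --motion '[[[0,0,0,0,0,0,65],[0,0,0,0,0,0,65],[0,0,0,0,0,0,65],[0,0,-5,0,0,0,65],[0,0,-15,0,0,0,65]]]'

```text
t: 12.62
eef_pos: [0.5391, -0.1908, 0.0519]
ee_rot: [3.141, 0.002, -0.067]
wrist_force: [0.1, 0.2, 0.1]
gripper_width: 0.76
gripper_force: 0.0
```

>>> play_rows --motion '[[[0,0,-30,0,0,0,65],[-10,0,-40,0,0,0,40],[-30,0,-20,0,0,0,0],[-50,0,0,0,0,0,0],[-20,0,0,0,0,0,0]]]'

```text
t: 13.25
eef_pos: [0.427, -0.1835, 0.1433]
ee_rot: [3.141, 0.001, -0.068]
wrist_force: [0.1, -0.1, 0.3]
gripper_width: -0.005
gripper_force: 0.0
```

Run:
```python
from plan import *
from fit import *
s=r.read_state(); print(s["eef_pos"],s["ee_rot"],s["wrist_force"],s["gripper_width"])
im=viewer.capture("scene"); k=5
a=overlay(im,"scene",[(PACK,RAD,.046,(0,255,255))]); cv2.imwrite("pics/seated.png",a[700:1250,750:1450])
c,sn=np.cos(RAD[2]),np.sin(RAD[2])
print(spotter.landmark_of("catch_tab","scene")[:2],spotter.landmark_of("pack_mid","scene")[:2])
for x in(88,85): print(x,proj("scene",[RAD[0]+c*x/1e3,RAD[1]+sn*x/1e3,.0815]))
for x in(120,110,92): print(x,[RAD[0]+c*x/1e3,RAD[1]+sn*x/1e3])
```

```text
[ 0.42696373 -0.1834777   0.14328648] [ 3.14051349e+00  1.39795151e-03 -6.77531483e-02] [ 0.11573345 -0.13594308  0.26678378] -0.005157453706108271
[{'position': [169.2, 233.9], 'score': 0.42}] [{'position': [294.4, 324.5], 'score': 0.87}, {'position': [201.2, 414.6], 'score': 0.82}]
88 (np.float64(169.73115672993748), np.float64(233.75505691979126))
85 (np.float64(170.29215472128257), np.float64(233.1746270310715))
120 [np.float64(0.41976677569771714), np.float64(-0.18300281310839722)]
110 [np.float64(0.42974454438957405), np.float64(-0.18366924534936413)]
92 [np.float64(0.44770452803491645), np.float64(-0.18486882338310454)]
```

View pics/seated.png

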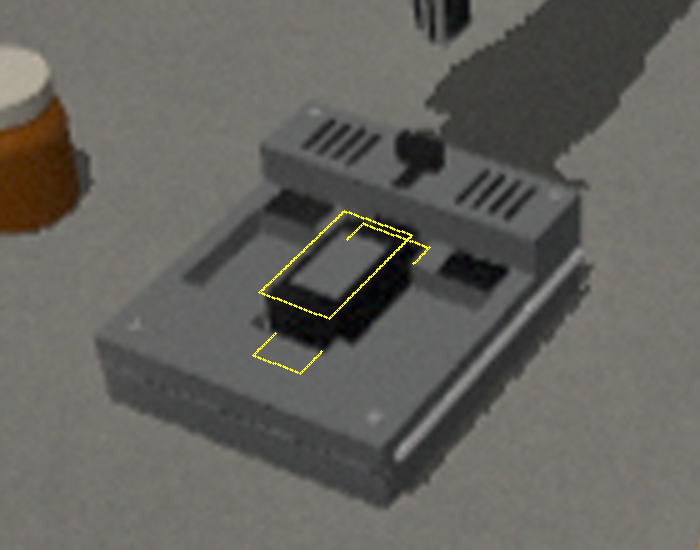

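The pack lies flat in the bay, with its top at image (350,255) of the crop, and the catch tab is at (420,152), open. Next I push the catch with shut fingers.

>>> play_rows --motion '[[[0,0,15,0,0,0,0],[0,0,15,0,0,0,0],[0,0,15,0,0,0,0],[0,0,12,0,0,0,0],[0,0,6,0,0,0,0]]]'

```text
t: 14.02
eef_pos: [0.4304, -0.1836, 0.0783]
ee_rot: [3.141, 0.001, -0.067]
wrist_force: [0.1, 0.3, 1.0]
gripper_width: 0.004
gripper_force: 0.0
```

>>> play_rows --motion '[[[3,0,0,0,0,0,0],[3,0,0,0,0,0,0],[3,0,0,0,0,0,0],[3,0,0,0,0,0,0],[2,0,0,0,0,0,0]]]'

```text
t: 14.65
eef_pos: [0.4437, -0.1845, 0.079]
ee_rot: [3.141, 0.001, -0.067]
wrist_force: [-2.2, 0.2, 0.8]
gripper_width: -0.002
gripper_force: 1.0
```

>>> play_rows --motion '[[[1.5,0,0,0,0,0,0],[1.5,0,0,0,0,0,0],[1,0,0,0,0,0,0],[1,0,0,0,0,0,0],[0.5,0,0,0,0,0,0]]]'

```text
t: 15.28
eef_pos: [0.4492, -0.1849, 0.0789]
ee_rot: [3.141, 0.001, -0.067]
wrist_force: [-2.3, 0.4, 0.6]
gripper_width: 0.005
gripper_force: 1.0
```

>>> play_rows --motion '[[[0.5,0,0,0,0,0,0],[0.5,0,0,0,0,0,0],[0.5,0,0,0,0,0,0],[0.5,0,0,0,0,0,0],[0,0,0,0,0,0,0]]]'

```text
t: 15.9
eef_pos: [0.4508, -0.185, 0.0789]
ee_rot: [3.141, 0.002, -0.067]
wrist_force: [-3.2, 0.1, 2.9]
gripper_width: -0.0
gripper_force: 1.7
```

Continue until the stop is felt.

>>> play_rows --motion '[[[0.5,0,0,0,0,0,0],[0.5,0,0,0,0,0,0],[0.5,0,0,0,0,0,0],[0.5,0,0,0,0,0,0],[0,0,0,0,0,0,0]]]'

```text
t: 16.52
eef_pos: [0.4509, -0.185, 0.0788]
ee_rot: [3.141, 0.005, -0.067]
wrist_force: [-8.3, 1.1, 7.1]
gripper_width: 0.002
gripper_force: 4.3
```

The catch reached its stop where predicted. I back off and check.

>>> play_rows --motion '[[[-5,0,0,0,0,0,0],[-8,0,0,0,0,0,0],[-5,0,-20,0,0,0,0],[0,0,-50,0,0,0,0],[0,0,-40,0,0,0,0]]]'

```text
t: 17.15
eef_pos: [0.4355, -0.1839, 0.1904]
ee_rot: [3.141, -0.0, -0.067]
wrist_force: [0.1, -0.1, -0.9]
gripper_width: 0.002
gripper_force: 0.0
```

Run:
```python
from plan import *
from fit import *
s=r.read_state(); print(s["eef_pos"],s["wrist_force"])
im=viewer.capture("scene")
tab=rect(69,79,-13,13,90)
cv2.imwrite("pics/end.png",overlay(im,"scene",[(tab,RAD,0,(0,255,255))])[700:1250,750:1450])
c,sn=np.cos(RAD[2]),np.sin(RAD[2])
print(spotter.landmark_of("catch_tab","scene")[:2])
print(proj("scene",[RAD[0]+c*.074,RAD[1]+sn*.074,.0815]))
```

```text
[ 0.43553013 -0.18392312  0.19043896] [ 0.11513767 -0.13826593 -0.89135677]
[{'position': [169.6, 231.6], 'score': 0.41}]
(np.float64(172.3642044593887), np.float64(231.03080545333802))
```

View pics/end.png

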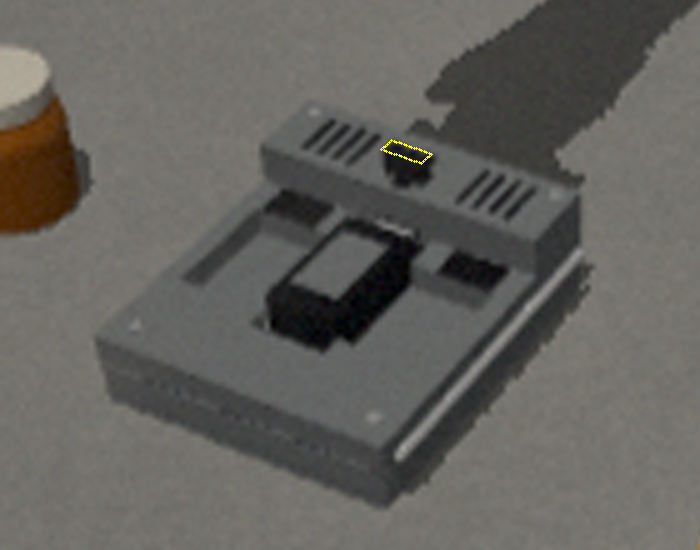

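The tab is now at crop pixel (408,160), the locked position, and the steel tongue shows over the ledge at (395,228). The pack is flat and the gripper is clear.

```bash
python3 -c "
from bench import r
print(r.hand_in())"
```

```text
the job is handed in; nothing more can be done
None
```

The battery pack with the tongue is in the radio's bay, flat and fully home, with the catch pushed to its stop over the ledge and the gripper clear; I handed the job in at about 17 s, and no verdict was returned.

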